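Reset the tripped overload breaker on a jeweller's micromotor unit

TASK

The overload breaker of the micromotor control unit has tripped while the unit was running, so its round button stands out of the panel. With the closed fingertips, first switch the unit off at its large main rocker switch (press the end nearer the front, low edge of the panel), then push the breaker button in until it clicks and stays in, and only then switch the main rocker on again by pressing its other end. Leave the two small rockers, the speed knob and the things standing around and on the unit as they are; nothing is to be picked up.

Things in the scene. Friction and masses are not known exactly. Their poses are not given: they have to be found in the camera images.
- unit: White desk case of the micromotor unit, 200 deep (x) x 190 wide (y) mm, fixed to the bench; origin under its middle, x to the rear, z up. Front edge 50 mm high; from there the blue panel slopes up to the rear at 20 degrees; the rear 50 mm is a level deck 105 mm high. It faces the robot within 0.4 rad.
- panel: Blue control panel, 150 (up the slope) x 178 mm, fixed to the unit. Origin mid-face; x up the slope (to the rear), y left, z square out of it. Right column (y -58 mm): main rocker (x -35), breaker button (x +40). Middle: handpiece socket (x -40, 4 mm tall), speed knob (x +37; 40 mm across, 18 tall). Left (y +60): small rockers at x -35 and +37.
- main_mid (a point): Middle of the main rocker, in the plane of the panel's face (panel's axes). The largest switch: dark grey, 28 mm long along panel x, 21 wide, in a 35 x 28 mm frame standing 2 mm out. Two facets meet in a shallow V at the middle: the pressed half lies parallel to the panel 4 mm out, the other half slopes up to about 9.5 mm out at its end.
- main_switch (a joint): Angle of the main rocker, rad. +0.2: the end up the slope (towards the rear) is down, on. -0.2: the end down the slope (towards the front) is down, off. Starts on. It snaps over past 0 and stays; about 4 N on the end of the raised half (11 to 14 mm from the middle) turns it, pushed about 5.5 mm down until that half lies level with the panel.
- breaker_top (a point): Centre of the top of the breaker button, the only round push button: dark grey, 11 mm across, in a 19 mm steel nut that stands 3 mm out. Tripped, its top stands 13 mm out of the panel face; reset, 6 mm. Moves with the button; has the panel's axes.
- breaker (a joint): How far the breaker button is pushed in along minus panel z, m: 0 tripped (start), 0.007 fully in. About 4 N starts it; past half way it snaps in and stays in.
- direction_switch (a joint): Angle of the small low left rocker (19 x 13.5 mm, rocks left to right); rests at +0.2 (left end down) and is to stay there.
- pedal_switch (a joint): Angle of the small high left rocker (19 x 13.5 mm, rocks left to right); rests at -0.2 (right end down) and is to stay there.
- speed_pointer (a point): Point on the pointer of the black speed knob, 17 mm from its axis; the knob starts at any setting and turns easily. To be left as set.
- mug: White mug with a handle, 80 mm across, 95 mm tall, loose, standing beside the unit; origin under its middle.
- dropper: Amber dropper bottle with black cap, 35 mm across, 94 mm tall, loose, standing beside the unit; origin under its middle.
- bur_stand: Stepped round wooden bur stand with steel burs, 68 mm across, about 68 mm tall, loose, beside the unit; origin under its middle. The mug, dropper bottle and bur stand change places.
- tin: Small round aluminium tin, 41 mm across, 22 mm tall, loose on the rear deck of the unit; origin under its middle.
There are look-alikes about, which are no part of the job. Several things look just like the bur_stand: the one meant starts farthest to the robot's right. Several things look just like the dropper: the one meant starts farthest to the robot's left.

How it is judged:
By the outcome, as a careful person would: the job done as asked, in the order asked, and still so for the second after the job is handed in, with the robot touching nothing.
It also fails if it takes over 35 s, if anything falls off the work surface, if the arm or the gripper's body presses on something with over 40 N, if the wrist force passes 120 N, or if a joint passes its speed limit or range.

ROBOT

A 6-joint arm with a two-finger parallel gripper is mounted at the origin on the work surface. World frame = base frame: x ahead of the robot, y to its left, z up, the work surface at z = 0. Lengths are in m, angles in rad, forces in N, time in s.
With the tool pointing down it reaches from about 0.3 to 0.875 m from the base axis. Payload 6.4 kg.
Tool frame: the origin (TCP) lies midway between the tips of the shut fingers; the grasp point (between the pads) lies 19 mm behind it; z points along the fingers, y is the line along which they close (so a half turn about z gives the same grasp; the last joint's range is limited). The gripper opens to 85 mm and grips with 20 to 120 N. Pads are 22 mm wide; open, the fingers measure 114 mm over their backs; the gripper's body (76 mm by 85 mm) begins 54 mm behind the grasp point. The pads swing forward as they close: fully open they stand 13 mm farther back than shut.
Start: joints at [1.013, 0.181, 1.607, -0, 1.354, -0.206], TCP at [0.198, 0.54, 0.231] pointing down, gripper open.
Joint ranges: [-2.99, 2.99], [-0.89, 2.07], [0.3, 2.58], [-1.14, 4.28], [0, 2.63], [-3.12, 3.12]. Speed limits (rad/s): [2.57, 2.57, 3.01, 3.14, 3.14, 3.14].

INTERFACE

Orientations are given as a unit quaternion [w, x, y, z].
In Python, from bench import get_obs, camera, hand_in gives the robot as it stands.
- The arm moves only by the tool carry_out, never from a script. Its argument "plan" is a list that holds one entry, the list of rows, each a list of 7 numbers: the shift along the world's x, y, z in m, then the turn, a rotation vector about the world's x, y, z in rad, then the opening, from 0 (shut) to 1 (fully open). In form: [[[x, y, z, rx, ry, rz, hand], ...]]. A call has exactly 5 rows; each row is the pose to reach, as a shift and turn from the pose commanded when the call began; what a row does not reach only later rows make up. A row lasts 1/12 s, in which the tool goes at most 41.7 mm and 7.16 degrees, less where a joint would pass 70% of its speed; a pose out of reach is approached as far as the arm can. A call with a gripper value outside its range is refused whole. The fingers move at their own pace and stop on an object; the grip force is fixed at half the most. Time passes only in rows, so rows that repeat a pose let the fingers close, or fill a call up. It gives the time, the measured TCP pose, the force, the opening and the grip force at its end, in the units of the state.
- get_obs(): the state, without advancing time (a new reading comes with each control period).
- camera(name): name is "scene" or "top" or "wrist"; returns a dict with "pixels" (480x640x3 uint8, red, green, blue), "z_map" (480x640 float32, m along the optical axis (not along the pixel's ray), 0 where there is no reading), "camera_matrix" (3x3 intrinsics, pixels), "cam_to_world" (4x4, takes a point from camera to world coordinates). Camera axes: x right, y up, looking along -z (the intrinsics and any distortion apply to the point x, -y, -z); pixel columns grow to the right and rows downward; lengths in m; the calibration is good to about 2 mm. A picture is of the moment at which its call begins.
- hand_in(): hands the job in; it is judged then, once.
The state is a dict: "time_s": time; "q": joint angles; "dq": joint speeds; "joint_efforts": joint torques, N m; "eef_pos": TCP position; "eef_rot": TCP orientation; "wrist_force": force on the tool from outside, world axes, zero at the start; "torque": the same for the moment, N m; "opening": opening from 0.0 (shut) to 1.0 (fully open); "grasp_force": force on a finger pad.
Only numpy, scipy, OpenCV 4.12 (cv2) and the standard library are available. Lean on these libraries where they do the work, as an engineer would, in place of code of your own. Each camera call takes 0.05 s, during which the arm holds its last target. There are 200 camera calls.

## Working session

There is one attempt and no reset: what is moved stays moved. The work goes in short steps, Python scripts to look and compute and a tool call to move; the robot and the scene stay as the last step left them, time stands still between calls to the robot, and variables do not carry over. Pictures are saved under pics/ and viewed, at most 10 in all, crops included, and the job is handed in when it is done.

Besides the shell and the picture viewer there is one more tool, called after ">>>" as name([rows], argument=value, ...), one row to a line, values as JSON. carry_out: Moves the arm, as the interface text tells. Its arguments: {"type":"object","properties":{"plan":{"type":"array","items":{"type":"array","items":{"type":"array","items":{"type":"number"}}}}},"required":["plan"]}

```bash
mkdir -p pics
python3 - <<'E'
from bench import get_obs, camera
import cv2, numpy as np
o=get_obs(); print({k:np.round(v,3).tolist() for k,v in o.items()})
for n in("scene","top"):
    c=camera(n); cv2.imwrite(f"pics/{n}0.png",c["pixels"][:,:,::-1]); np.savez(f"{n}0.npz",**c)
    print(n,np.round(c["camera_matrix"],1).tolist(),np.round(c["cam_to_world"],3).tolist(), [k for k in c])
E
```

```text
{'time_s': 0.0, 'q': [1.013, 0.182, 1.608, 0.0, 1.354, -0.206], 'dq': [-0.001, 0.0, 0.0, 0.0, 0.002, 0.0], 'joint_efforts': [0.0, -44.487, -35.133, -0.0, 0.009, 0.0], 'eef_pos': [0.198, 0.539, 0.23], 'eef_rot': [-0.0, 0.175, 0.985, -0.001], 'wrist_force': [0.235, -0.336, 0.289], 'torque': [0.019, 0.033, -0.002], 'grasp_force': 0.0, 'opening': 1.003}
scene [[623.9, 0.0, 320.5], [0.0, 623.9, 244.9], [0.0, 0.0, 1.0]] [[0.805, -0.429, 0.41, 1.107], [0.594, 0.58, -0.558, -0.54], [0.002, 0.693, 0.721, 0.932], [0.0, 0.0, 0.0, 1.0]] ['pixels', 'z_map', 'camera_matrix', 'cam_to_world']
top [[513.6, 0.0, 316.3], [0.0, 513.6, 240.0], [0.0, 0.0, 1.0]] [[-0.118, 0.971, -0.208, 0.419], [-0.993, -0.114, 0.031, 0.109], [0.007, 0.21, 0.978, 1.102], [0.0, 0.0, 0.0, 1.0]] ['pixels', 'z_map', 'camera_matrix', 'cam_to_world']
```

View pics/scene0.png

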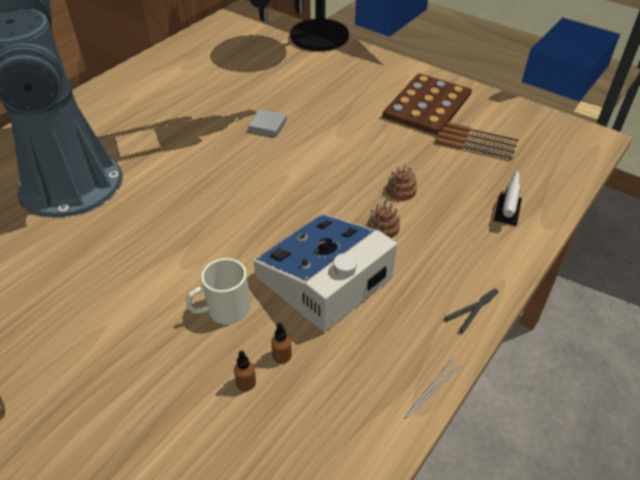

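View pics/top0.png

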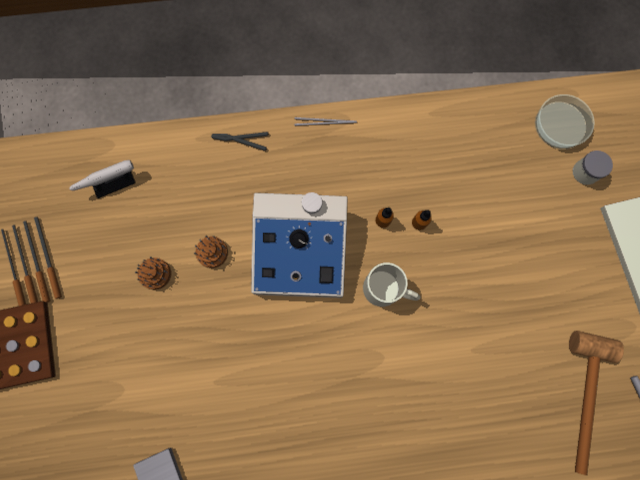

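Scene and top views both show the unit with its blue panel; in the top view right is -y and up is +x. Candidates on the panel in the top picture:
- (327,274): large dark rocker, right column, low. This is the main rocker.
- (328,239): round button in a steel nut, right column, high. This is the breaker.
- (295,276): the socket.
- (299,239): the knob.
- (268,238) and (268,272): the small rockers.

The mug at (387,285) stands close on the right, so I'll come in from above.

```bash
cat > h.py <<'E'
import numpy as np, cv2
def rays(c,uv):
    K,T=c["camera_matrix"],c["cam_to_world"]; uv=np.atleast_2d(uv).astype(float)
    d=np.c_[(uv[:,0]-K[0,2])/K[0,0],-(uv[:,1]-K[1,2])/K[1,1],-np.ones(len(uv))]
    return T[:3,3],d@T[:3,:3].T          # scaled so that z_map is the factor
def proj(c,P):
    T=c["cam_to_world"]; p=(np.atleast_2d(P)-T[:3,3])@T[:3,:3]; K=c["camera_matrix"]
    return np.c_[K[0,0]*p[:,0]/-p[:,2]+K[0,2],K[1,1]*-p[:,1]/-p[:,2]+K[1,2]]
def panel(c,roi):
    x0,y0,x1,y1=roi; hsv=cv2.cvtColor(c["pixels"],cv2.COLOR_RGB2HSV)
    m=cv2.inRange(hsv,(100,110,40),(130,255,255)); k=np.zeros_like(m); k[y0:y1,x0:x1]=m[y0:y1,x0:x1]
    v,u=np.nonzero(cv2.erode(k,np.ones((3,3)))); o,d=rays(c,np.c_[u,v]); z=c["z_map"][v,u]; ok=z>0
    P=o+d[ok]*z[ok,None]; g=np.ones(len(P),bool)
    for _ in range(4):
        ctr=P[g].mean(0); n=np.linalg.svd(P[g]-ctr,full_matrices=False)[2][2]; n*=np.sign(n[2])
        r=(P-ctr)@n; g=np.abs(r)<max(.0015,2*np.median(np.abs(r)))
    cs=max(cv2.findContours(k,cv2.RETR_EXTERNAL,cv2.CHAIN_APPROX_NONE)[0],key=cv2.contourArea)
    cp=cv2.convexHull(cs)[:,0]; o,d=rays(c,cp); Q=o+d*(((ctr-o)@n)/(d@n))[:,None]
    ex=np.array([1,0,-n[0]/n[2]]); ex/=np.linalg.norm(ex); ey=np.cross(n,ex)
    (a,b),(w,h),ang=cv2.minAreaRect(np.float32(np.c_[(Q-ctr)@ex,(Q-ctr)@ey]*1000))
    O=ctr+(ex*a+ey*b)/1000; t=np.radians((ang+45)%90-45); X=ex*np.cos(t)+ey*np.sin(t)
    if abs((ang+45)%90-45-ang)>1: w,h=h,w
    return O,np.c_[X,np.cross(n,X),n],(w,h),np.std(r[g])
E
python3 - <<'E'
import numpy as np,cv2
from h import *
for n,roi in(("top",(240,205,355,305)),("scene",(245,205,385,290))):
    c=dict(np.load(n+"0.npz")); O,R,s,sd=panel(c,roi)
    print(n,O.round(4),"size",np.round(s,1),"resid",round(sd,5),"slope",np.degrees(np.arccos(R[2,2])).round(2),"\n",R.round(4))
    hd=R[:,0].copy(); hd[2]=0; hd/=np.linalg.norm(hd); print(" heading",hd.round(4), "expected panel z", 0.05+.075*np.sin(np.radians(20))) 
    P=lambda x,y,z:O+R@np.array([x,y,z])
    im=c["pixels"][:,:,::-1].copy(); x0,y0,x1,y1=roi; s=5
    big=cv2.resize(im[y0:y1,x0:x1],None,fx=s,fy=s,interpolation=cv2.INTER_CUBIC)
    for q in[(-.035,-.058,.004),(.04,-.058,.013),(-.049,-.058,.0095),(.037,0,.018),(.075,.089,0),(-.075,-.089,0),(-.075,.089,0),(.075,-.089,0)]:
        u=proj(c,P(*q))[0]; print(q,P(*q).round(4),u.round(1)); cv2.drawMarker(big,tuple(int(t) for t in (u-[x0,y0]+.5)*s),(0,255,0),0,12)
    cv2.imwrite(f"pics/{n}1.png",big)
E
python3 -c "
import cv2,numpy as np
a=cv2.imread('pics/top1.png');b=cv2.imread('pics/scene1.png');print(a.shape,b.shape)"
```

```text
top [0.6081 0.117  0.0771] size [147.5 175.9] resid 0.0013 slope 19.97 
 [[ 0.9289  0.1527 -0.3373]
 [-0.1432  0.9883  0.053 ]
 [ 0.3415 -0.001   0.9399]]
 heading [ 0.9883 -0.1523  0.    ] expected panel z 0.07565151074942515
(-0.035, -0.058, 0.004) [0.5654 0.0649 0.069 ] [325.9 274.7]
(0.04, -0.058, 0.013) [0.632  0.0547 0.1031] [327.4 238.7]
(-0.049, -0.058, 0.0095) [0.5505 0.0672 0.0694] [325.7 282. ]
(0.037, 0, 0.018) [0.6364 0.1127 0.1067] [298.1 239.4]
(0.075, 0.089, 0) [0.6914 0.1942 0.1027] [254.8 217.9]
(-0.075, -0.089, 0) [0.5248 0.0398 0.0516] [340.3 294. ]
(-0.075, 0.089, 0) [0.552  0.2157 0.0514] [253.4 290.9]
(0.075, -0.089, 0) [0.6642 0.0183 0.1028] [343.4 221.1]
scene [0.6107 0.1148 0.078 ] size [141.2 170.8] resid 0.00081 slope 20.13 
 [[ 9.278e-01  1.536e-01 -3.400e-01]
 [-1.443e-01  9.881e-01  5.270e-02]
 [ 3.441e-01  2.000e-04  9.389e-01]]
 heading [ 0.9881 -0.1537  0.    ] expected panel z 0.07565151074942515
(-0.035, -0.058, 0.004) [0.5679 0.0628 0.0697] [279.4 253.9]
(0.04, -0.058, 0.013) [0.6345 0.0524 0.1039] [303.7 260.4]
(-0.049, -0.058, 0.0095) [0.5531 0.0651 0.07  ] [274.1 249.7]
(0.037, 0, 0.018) [0.6389 0.1104 0.1076] [324.7 241.4]
(0.075, 0.089, 0) [0.6939 0.192  0.1038] [373.8 230.3]
(-0.075, -0.089, 0) [0.5274 0.0377 0.0521] [255.1 258.7]
(-0.075, 0.089, 0) [0.5548 0.2136 0.0522] [321.1 213.8]
(0.075, -0.089, 0) [0.6666 0.0161 0.1038] [305.6 280.9]
(500, 575, 3) (425, 700, 3)
```

View pics/top1.png

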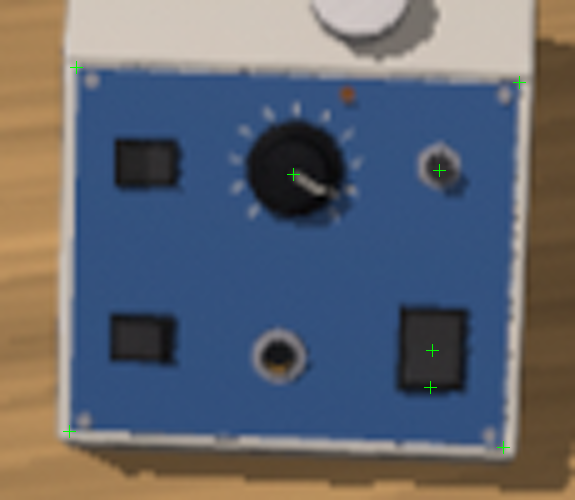

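The top crop confirms the choice: the large rocker in its frame is at crop (432,350) and the round button in its steel nut at (439,165), and the model marks land on both. The panel size, 20° slope and 76 mm height agree with what was given. The two cameras differ by about 2.5 mm, so I'll refine with the wrist camera from a hover.

```bash
cat > go.py <<'E'
import sys,json,numpy as np
from scipy.spatial.transform import Rotation as Ro
from bench import get_obs
p=json.load(open("panel.json")); O=np.array(p["O"]); R=np.array(p["R"])
q=np.array([float(a) for a in sys.argv[1:4]])/1000
o=get_obs(); w,x,y,z=o["eef_rot"]; Rc=Ro.from_quat([x,y,z,w])
Rt=Ro.from_matrix(np.c_[-R[:,0],R[:,1],-R[:,2]])
e=np.array(o["eef_pos"]); print("t",o["time_s"],"tip in panel mm",((e-O)@R*1000).round(1),"F",np.round(o["wrist_force"],1))
print("shift",(O+R@q-e).round(4),"turn",(Rt*Rc.inv()).as_rotvec().round(4),"N",R[:,2].round(3),"X",R[:,0].round(3))
E
python3 - <<'E'
import numpy as np,json
from scipy.spatial.transform import Rotation as Ro
R=Ro.from_euler("ZY",[-.153,-np.radians(20)]).as_matrix()
json.dump({"O":[.6094,.1159,.0764],"R":R.tolist()},open("panel.json","w"))
E
python3 go.py -20 -58 150
```

```text
t 0.1 tip in panel mm [-390.2  355.8  306. ] F [-0.   1.1 -0.3]
shift [ 0.3334 -0.4701 -0.0199] turn [-0.0859 -0.3393  0.197 ] N [-0.338  0.052  0.94 ] X [ 0.929 -0.143  0.342]
```

>>> carry_out([
  [[0.022, -0.031, 0.004, -0.017, -0.068, 0.039, 0], [0.044, -0.062, 0.008, -0.034, -0.136, 0.079, 0], [0.066, -0.093, 0.012, -0.052, -0.204, 0.118, 0], [0.088, -0.124, 0.016, -0.069, -0.271, 0.158, 0], [0.11, -0.155, 0.02, -0.086, -0.339, 0.197, 0]],
])

```text
time_s: 0.52
eef_pos: [0.3088, 0.3835, 0.2513]
eef_rot: [0.175, 0.074, 0.982, -0.013]
wrist_force: [-0.3, -0.8, -0.3]
opening: 0.295
grasp_force: 0.0
```

>>> carry_out([
  [[0.022, -0.031, -0.001, 0, 0, 0, 0], [0.044, -0.062, -0.003, 0, 0, 0, 0], [0.066, -0.093, -0.006, 0, 0, 0, 0], [0.088, -0.124, -0.01, 0, 0, 0, 0], [0.11, -0.155, -0.015, 0, 0, 0, 0]],
])

```text
time_s: 0.93
eef_pos: [0.4186, 0.2283, 0.2363]
eef_rot: [0.174, 0.075, 0.982, -0.012]
wrist_force: [0.2, 0.6, 0.4]
opening: 0.005
grasp_force: 0.0
```

>>> carry_out([
  [[0.028, -0.039, -0.006, 0, 0, 0, 0], [0.056, -0.079, -0.012, 0, 0, 0, 0], [0.085, -0.119, -0.018, 0, 0, 0, 0], [0.113, -0.16, -0.024, 0, 0, 0, 0], [0.113, -0.16, -0.024, 0, 0, 0, 0]],
])

```text
time_s: 1.35
eef_pos: [0.5322, 0.0668, 0.2118]
eef_rot: [0.173, 0.076, 0.982, -0.013]
wrist_force: [0.5, -0.1, -0.5]
opening: 0.001
grasp_force: 0.0
```

```bash
python3 go.py -20 -58 150
python3 - <<'E'
from bench import camera
import cv2,numpy as np
c=camera("wrist"); np.savez("wrist0.npz",**c); cv2.imwrite("pics/wrist0.png",c["pixels"][:,:,::-1])
z=c["z_map"]; print(np.percentile(z[z>0],[0,5,50,95]).round(3))
E
```

```text
t 1.35 tip in panel mm [-18.4 -60.3 150.8] F [ 0.5 -0.1 -0.5]
shift [-0.0009  0.0025 -0.0013] turn [-0.0008  0.0004  0.0013] N [-0.338  0.052  0.94 ] X [ 0.929 -0.143  0.342]
[0.055 0.07  0.303 0.524]
```

View pics/wrist0.png

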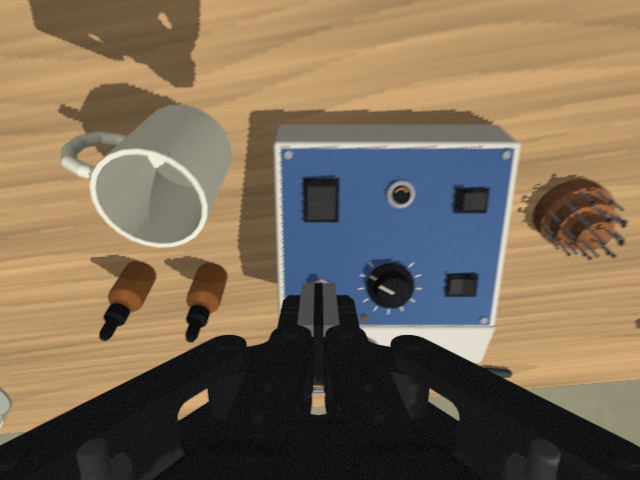

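The wrist picture, with front up and image right as +y, shows the rocker at (321,200), socket (401,194), knob (389,286) and small rockers (471,200) and (461,285). The shut tips are at (318,285) hiding the breaker, and the mug is at (160,180). Next I measure the panel and rocker in this view.

Run:
```python
import numpy as np,cv2,json
from h import *
c=dict(np.load("wrist0.npz")); print(c["camera_matrix"].round(1).tolist())
p=json.load(open("panel.json")); O0=np.array(p["O"]);R0=np.array(p["R"])
O,R,s,sd=panel(c,(265,125,535,330)); print(O.round(4),np.round(s,1),sd.round(5),"slope",np.degrees(np.arccos(R[2,2])).round(2),"yaw",np.arctan2(R[1,0],R[0,0]).round(4))
print("offset vs stored (panel mm)",((O-O0)@R0*1000).round(1))
g=cv2.cvtColor(c["pixels"],cv2.COLOR_RGB2HSV)
blue=cv2.inRange(g,(100,110,40),(130,255,255))
# non-blue blobs: rocker frame, small rockers, socket, knob -> in panel axes of the stored model
for nm,(x0,y0,x1,y1),h in(("main",(292,165,350,235),2),("sock",(380,172,425,215),4),("dir",(446,178,498,220),2),("ped",(438,264,488,304),2)):
    m=cv2.bitwise_not(blue)[y0:y1,x0:x1]; k=max(cv2.findContours(m,0,cv2.CHAIN_APPROX_NONE)[0],key=cv2.contourArea)[:,0]+[x0,y0]
    o,d=rays(c,k); n=R0[:,2]; Q=o+d*(((O0+n*h/1000-o)@n)/(d@n))[:,None]; L=(Q-O0)@R0*1000
    print(nm,"min",L.min(0).round(1),"max",L.max(0).round(1),"mid",((L.min(0)+L.max(0))/2).round(1))
```

```text
[[375.9, 0.0, 318.0], [0.0, 375.9, 236.3], [0.0, 0.0, 1.0]]
[0.6096 0.1166 0.0776] [147.1 175.4] 0.00063 slope 20.0 yaw -0.1549
offset vs stored (panel mm) [0.5 0.7 1.1]
main min [-51.3 -71.    2. ] max [-17.1 -43.3   2. ] mid [-34.2 -57.1   2. ]
sock min [-50.7  -7.    4. ] max [-28.  17.   4.] mid [-39.4   5.    4. ]
dir min [-43.4  48.    2. ] max [-24.3  74.    2. ] mid [-33.9  61.    2. ]
ped min [28.3 47.7  2. ] max [48.2 74.4  2. ] mid [38.2 61.1  2. ]
```

All three views agree within about 1–2 mm. I update the panel with the wrist reading and work out the approach to the rocker's front end.

```bash
python3 - <<'E'
import json,numpy as np
p=json.load(open("panel.json")); R=np.array(p["R"]); p["O"]=(np.array(p["O"])+R@[.0006,.0007,.0007]).tolist(); json.dump(p,open("panel.json","w"))
E
python3 go.py -48.5 -58 20
```

```text
t 1.4 tip in panel mm [-16.5 -64.  149.1] F [ 1.2 -4.7  0.3]
shift [ 0.0149  0.0038 -0.1322] turn [0.0012 0.0013 0.0036] N [-0.338  0.052  0.94 ] X [ 0.929 -0.143  0.342]
```

The reading jumped by about 3 mm with 4.7 N showing in free air, so I check whether that is noise or motion before reaching.

```bash
python3 - <<'E'
from bench import get_obs,camera
import numpy as np
for i in range(5):
    o=get_obs(); print(round(o["time_s"],3),np.round(o["eef_pos"],4),np.round(o["q"],4),np.round(o["wrist_force"],1),np.round(o["dq"],3)); camera("top")
E
python3 go.py -48.5 -58 20
```

```text
1.4 [0.5343 0.0635 0.2117] [-0.0876 -0.1066  1.9864 -0.0311  0.9123 -1.4873] [ 1.2 -4.7  0.3] [ 0.09  -0.048  0.035 -0.028  0.05   0.164]
1.45 [0.5327 0.0657 0.2115] [-0.0834 -0.1086  1.9881 -0.0315  0.9147 -1.4812] [0.1 0.4 0. ] [ 0.074 -0.036  0.033 -0.001  0.038  0.075]
1.5 [0.5314 0.0675 0.2114] [-0.0801 -0.1102  1.9895 -0.0315  0.916  -1.4789] [ 0.4  0.2 -0.3] [ 0.058 -0.03   0.025  0.002  0.015  0.023]
1.55 [0.5308 0.0689 0.2115] [-0.0776 -0.1114  1.9903 -0.0315  0.9165 -1.4783] [-0.   0.1 -1.1] [ 0.043 -0.021  0.014 -0.     0.004  0.006]
1.6 [0.5305 0.0699 0.2117] [-0.0758 -0.1122  1.9908 -0.0315  0.9165 -1.4782] [-0.8  0.2  0.5] [ 0.03  -0.013  0.005 -0.     0.001 -0.001]
t 1.65 tip in panel mm [-21.1 -57.6 151. ] F [ 0.4 -0.4 -0.2]
shift [ 0.0188 -0.0033 -0.1324] turn [-0.0016 -0.0007 -0.001 ] N [-0.338  0.052  0.94 ] X [ 0.929 -0.143  0.342]
```

That was only settling after the fast move. From here I end moves gently.

>>> carry_out([
  [[0.005, -0.001, -0.035, 0, 0, 0, 0], [0.01, -0.002, -0.07, 0, 0, 0, 0], [0.014, -0.003, -0.1, 0, 0, 0, 0], [0.017, -0.003, -0.12, 0, 0, 0, 0], [0.019, -0.0033, -0.132, 0, 0, 0, 0]],
])

```text
time_s: 2.07
eef_pos: [0.5478, 0.0684, 0.0773]
eef_rot: [0.171, 0.074, 0.982, -0.012]
wrist_force: [0.1, 0.3, 0.0]
opening: 0.003
grasp_force: 0.0
```

>>> carry_out([
  [[0, 0, 0, 0, 0, 0, 0], [0, 0, 0, 0, 0, 0, 0], [0, 0, 0, 0, 0, 0, 0], [0, 0, 0, 0, 0, 0, 0], [0, 0, 0, 0, 0, 0, 0]],
])

```text
time_s: 2.48
eef_pos: [0.551, 0.0668, 0.0819]
eef_rot: [0.175, 0.075, 0.982, -0.013]
wrist_force: [-0.1, -0.1, -0.7]
opening: 0.004
grasp_force: 0.0
```

```bash
python3 go.py -48.5 -58 10
python3 - <<'E'
from bench import camera
import cv2,numpy as np
w=camera("wrist")["pixels"][:,:,::-1]; s=camera("scene")["pixels"][:,:,::-1]
a=cv2.resize(w[200:400,220:420],(400,400),interpolation=cv2.INTER_CUBIC); b=cv2.resize(s[200:300,230:330],(400,400),interpolation=cv2.INTER_CUBIC)
cv2.imwrite("pics/h1.png",np.hstack([a,b]))
E
```

```text
t 2.4833 tip in panel mm [-45.9 -58.1  21.6] F [-0.1 -0.1 -0.7]
shift [ 0.0016 -0.0001 -0.0118] turn [-0.0011  0.0029 -0.0011] N [-0.338  0.052  0.94 ] X [ 0.929 -0.143  0.342]
```

View pics/h1.png

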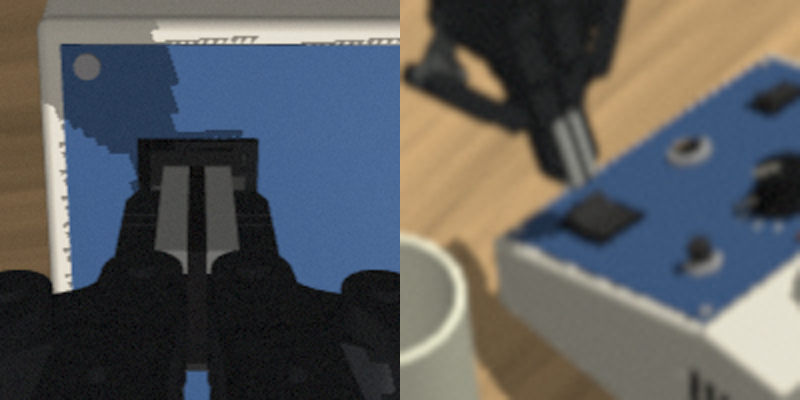

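The closed tips hang centred over the rocker in width (crop left, x≈198 in a frame spanning 140–258), short of the frame's front edge at row 140. Now I go down along -panel z in small steps while watching the force.

>>> carry_out([
  [[0.001, 0, -0.003, 0, 0, 0, 0], [0.002, 0, -0.006, 0, 0, 0, 0], [0.003, -0.0005, -0.0085, 0, 0, 0, 0], [0.003, -0.0005, -0.0085, 0, 0, 0, 0], [0.003, -0.0005, -0.0085, 0, 0, 0, 0]],
])

```text
time_s: 3.0
eef_pos: [0.5529, 0.0659, 0.0713]
eef_rot: [0.173, 0.075, 0.982, -0.013]
wrist_force: [0.2, -0.2, -0.3]
opening: -0.002
grasp_force: 0.0
```

```bash
python3 go.py -48.5 -58 4
```

```text
t 3.0 tip in panel mm [-47.7 -58.7  11. ] F [ 0.2 -0.2 -0.3]
shift [ 0.0017  0.0004 -0.0069] turn [-0.0014 -0.0006 -0.0003] N [-0.338  0.052  0.94 ] X [ 0.929 -0.143  0.342]
```

>>> carry_out([
  [[0.0005, 0, -0.002, 0, 0, 0, 0], [0.001, 0, -0.004, 0, 0, 0, 0], [0.0015, 0, -0.0055, 0, 0, 0, 0], [0.0015, 0, -0.0055, 0, 0, 0, 0], [0.0015, 0, -0.0055, 0, 0, 0, 0]],
])

```text
time_s: 3.42
eef_pos: [0.5548, 0.066, 0.0662]
eef_rot: [0.173, 0.075, 0.982, -0.013]
wrist_force: [-0.4, 0.8, 0.4]
opening: -0.004
grasp_force: 0.0
```

```bash
python3 go.py -48.5 -58 4
```

```text
t 3.4167 tip in panel mm [-47.6 -58.4   5.6] F [-0.4  0.8  0.4]
shift [-0.0002  0.0004 -0.0018] turn [-0.0013  0.0006 -0.0005] N [-0.338  0.052  0.94 ] X [ 0.929 -0.143  0.342]
```

>>> carry_out([
  [[0.0002, 0, -0.001, 0, 0, 0, 0], [0.0004, 0, -0.002, 0, 0, 0, 0], [0.0004, 0, -0.002, 0, 0, 0, 0], [0.0004, 0, -0.002, 0, 0, 0, 0], [0.0004, 0, -0.002, 0, 0, 0, 0]],
])

```text
time_s: 3.83
eef_pos: [0.5553, 0.066, 0.0649]
eef_rot: [0.174, 0.075, 0.982, -0.013]
wrist_force: [-3.6, -0.6, 5.8]
opening: -0.003
grasp_force: 3.8
```

```bash
python3 go.py -48.5 -58 4;  python3 - <<'E'
from bench import camera
import cv2,numpy as np
w=camera("wrist")["pixels"][:,:,::-1]; s=camera("scene")["pixels"][:,:,::-1]
a=cv2.resize(w[200:400,220:420],(400,400),interpolation=cv2.INTER_CUBIC); b=cv2.resize(s[220:280,250:310],(400,400),interpolation=cv2.INTER_CUBIC)
cv2.imwrite("pics/h2.png",np.hstack([a,b]))
E
```

```text
t 3.8333 tip in panel mm [-47.6 -58.3   4.2] F [-3.6 -0.6  5.8]
shift [-0.0007  0.0004 -0.0005] turn [-0.0011  0.001  -0.0006] N [-0.338  0.052  0.94 ] X [ 0.929 -0.143  0.342]
```

View pics/h2.png

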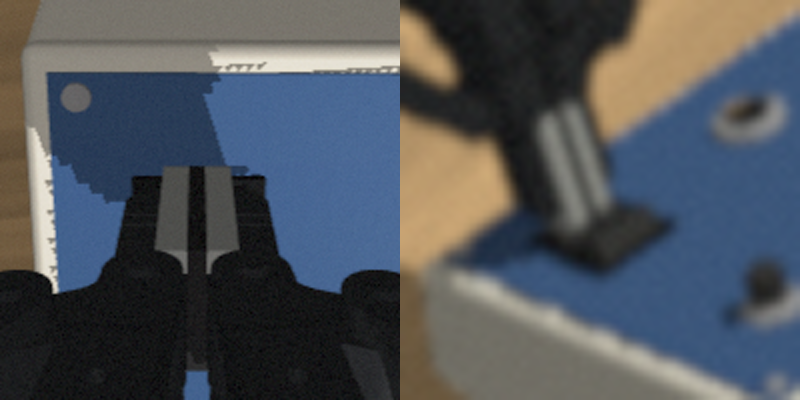

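The tips press on the rocker's front end (tip foot at crop right, (585,225)) with about 6.5 N at 4.2 mm out, where the pressed half should lie. I press a little further: a stiff rise in force means it has bottomed.

>>> carry_out([
  [[0.0003, 0, -0.001, 0, 0, 0, 0], [0.0005, 0, -0.0015, 0, 0, 0, 0], [0.0005, 0, -0.0015, 0, 0, 0, 0], [0.0005, 0, -0.0015, 0, 0, 0, 0], [0.0005, 0, -0.0015, 0, 0, 0, 0]],
])

```text
time_s: 4.35
eef_pos: [0.5555, 0.066, 0.0647]
eef_rot: [0.173, 0.075, 0.982, -0.013]
wrist_force: [-17.8, -0.9, 25.6]
opening: -0.001
grasp_force: 15.3
```

```bash
python3 go.py -48.5 -58 4
```

```text
t 4.35 tip in panel mm [-47.5 -58.2   3.9] F [-17.8  -0.9  25.6]
shift [-0.0009  0.0004 -0.0002] turn [-0.0006  0.0007 -0.0011] N [-0.338  0.052  0.94 ] X [ 0.929 -0.143  0.342]
```

The force rose to about 30 N with no further travel, so the rocker has bottomed. I lift square out and move above the breaker.

>>> carry_out([
  [[-0.005, 0.001, 0.014, 0, 0, 0, 0], [-0.0135, 0.002, 0.038, 0, 0, 0, 0], [0.014, -0.002, 0.048, 0, 0, 0, 0], [0.042, -0.006, 0.058, 0, 0, 0, 0], [0.068, -0.0105, 0.0675, 0, 0, 0, 0]],
])

```text
time_s: 4.77
eef_pos: [0.625, 0.0555, 0.1319]
eef_rot: [0.174, 0.075, 0.982, -0.013]
wrist_force: [0.5, -0.3, -0.1]
opening: -0.0
grasp_force: 0.0
```

>>> carry_out([
  [[0, 0, 0, 0, 0, 0, 0], [0, 0, 0, 0, 0, 0, 0], [0, 0, 0, 0, 0, 0, 0], [0, 0, 0, 0, 0, 0, 0], [0, 0, 0, 0, 0, 0, 0]],
])

```text
time_s: 5.18
eef_pos: [0.622, 0.0558, 0.1292]
eef_rot: [0.172, 0.075, 0.982, -0.013]
wrist_force: [-0.0, 0.1, 0.0]
opening: 0.004
grasp_force: 0.0
```

```bash
cat > rock.py <<'E'
import sys,json,numpy as np,cv2
from h import *
from bench import camera
p=json.load(open("panel.json")); O=np.array(p["O"]); R=np.array(p["R"])
c=camera("wrist"); u0=proj(c,O+R@[-.035,-.058,.004])[0].astype(int); print("rocker px",u0)
v,u=np.mgrid[max(0,u0[1]-60):u0[1]+60,u0[0]-60:u0[0]+60].reshape(2,-1); z=c["z_map"][v,u]; o,d=rays(c,np.c_[u,v]); L=((o+d*z[:,None])-O)@R*1000
for x in range(-53,-15,3):
    k=(abs(L[:,0]-x)<1.5)&(abs(L[:,1]+58)<7)&(z>0); print(x+35,k.sum(),np.median(L[k,2]).round(1) if k.any() else None,end=" | ")
k=(abs(L[:,1]+30)<5)&(abs(L[:,0]+35)<15); print("\npanel face",np.median(L[k,2]).round(1) if k.any() else None)
a=c["pixels"][:,:,::-1]; s=camera("scene")["pixels"][:,:,::-1]
y=max(0,u0[1]-100);x=u0[0]-100
cv2.imwrite(sys.argv[1],np.hstack([cv2.resize(a[y:y+200,x:x+200],(400,400),interpolation=cv2.INTER_CUBIC),cv2.resize(s[220:280,260:320],(400,400),interpolation=cv2.INTER_CUBIC)]))
E
python3 go.py 40 -58 14; python3 rock.py pics/h3.png
```

```text
t 5.1833 tip in panel mm [ 37.8 -58.1  41.5] F [-0.   0.1  0. ]
shift [ 0.0114 -0.0016 -0.0251] turn [-0.0015 -0.0019 -0.0008] N [-0.338  0.052  0.94 ] X [ 0.929 -0.143  0.342]
rocker px [315 121]
-18 214 1.0 | -15 199 3.5 | -12 231 4.3 | -9 217 4.3 | -6 218 4.3 | -3 206 4.2 | 0 194 4.7 | 3 216 6.0 | 6 216 7.3 | 9 216 8.5 | 12 185 9.0 | 15 179 3.1 | 18 176 1.0 | 
panel face 0.4
```

View pics/h3.png

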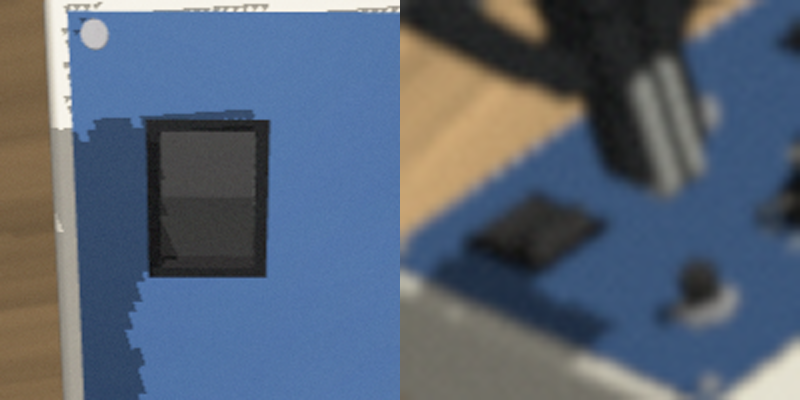

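The depth profile shows the rocker is off: the front half is level at 4.3 mm and the rear half rises to 9 mm (rocker at crop left (208,200)). The breaker, at crop right (700,280), still stands out. Now I go down to just above the button.

>>> carry_out([
  [[0.003, -0.0005, -0.007, 0, 0, 0, 0], [0.006, -0.001, -0.014, 0, 0, 0, 0], [0.009, -0.0015, -0.02, 0, 0, 0, 0], [0.011, -0.0015, -0.024, 0, 0, 0, 0], [0.011, -0.0015, -0.024, 0, 0, 0, 0]],
])

```text
time_s: 5.7
eef_pos: [0.634, 0.0539, 0.1044]
eef_rot: [0.172, 0.075, 0.982, -0.013]
wrist_force: [-1.0, 0.3, -0.1]
opening: 0.002
grasp_force: 0.0
```

>>> carry_out([
  [[0.0007, 0, -0.002, 0, 0, 0, 0], [0.0014, 0, -0.004, 0, 0, 0, 0], [0.0014, 0, -0.004, 0, 0, 0, 0], [0.0014, 0, -0.004, 0, 0, 0, 0], [0.0014, 0, -0.004, 0, 0, 0, 0]],
])

```text
time_s: 6.12
eef_pos: [0.6361, 0.054, 0.1026]
eef_rot: [0.174, 0.075, 0.982, -0.013]
wrist_force: [-0.2, 0.3, 0.1]
opening: -0.002
grasp_force: 0.0
```

```bash
python3 go.py 40 -58 6
```

```text
t 6.1167 tip in panel mm [ 42.  -57.8  11.6] F [-0.2  0.3  0.1]
shift [-0.     -0.0002 -0.006 ] turn [-0.0013  0.0009 -0.0005] N [-0.338  0.052  0.94 ] X [ 0.929 -0.143  0.342]
```

>>> carry_out([
  [[0, 0, -0.001, 0, 0, 0, 0], [0, 0, -0.002, 0, 0, 0, 0], [0, 0, -0.003, 0, 0, 0, 0], [0, 0, -0.003, 0, 0, 0, 0], [0, 0, -0.003, 0, 0, 0, 0]],
])

```text
time_s: 6.53
eef_pos: [0.6357, 0.054, 0.099]
eef_rot: [0.173, 0.075, 0.982, -0.013]
wrist_force: [-0.1, 0.5, 0.1]
opening: -0.001
grasp_force: 0.0
```

```bash
python3 go.py 40 -58 6
```

```text
t 6.5333 tip in panel mm [ 40.4 -57.9   8.4] F [-0.1  0.5  0.1]
shift [ 0.0004 -0.0002 -0.0024] turn [-0.0013 -0.0003 -0.0004] N [-0.338  0.052  0.94 ] X [ 0.929 -0.143  0.342]
```

>>> carry_out([
  [[0.0003, 0, -0.001, 0, 0, 0, 0], [0.0006, 0, -0.002, 0, 0, 0, 0], [0.001, 0, -0.003, 0, 0, 0, 0], [0.001, 0, -0.003, 0, 0, 0, 0], [0.001, 0, -0.003, 0, 0, 0, 0]],
])

```text
time_s: 6.95
eef_pos: [0.6366, 0.054, 0.0969]
eef_rot: [0.173, 0.075, 0.982, -0.013]
wrist_force: [-6.7, -0.3, 8.3]
opening: 0.003
grasp_force: 5.3
```

```bash
python3 go.py 40 -58 6
```

```text
t 6.95 tip in panel mm [ 40.6 -57.7   6.1] F [-6.7 -0.3  8.3]
shift [-0.0005 -0.0002 -0.0003] turn [-0.001  -0.0003 -0.0007] N [-0.338  0.052  0.94 ] X [ 0.929 -0.143  0.342]
```

About 10 N at 6.1 mm out is the button's in position. I nudge a little more, then lift and move above the rocker's rear end.

>>> carry_out([
  [[0.0003, 0, -0.0008, 0, 0, 0, 0], [0.0003, 0, -0.0008, 0, 0, 0, 0], [0.0003, 0, -0.0008, 0, 0, 0, 0], [-0.005, 0.001, 0.014, 0, 0, 0, 0], [-0.0135, 0.002, 0.038, 0, 0, 0, 0]],
])

```text
time_s: 7.37
eef_pos: [0.6216, 0.056, 0.1319]
eef_rot: [0.171, 0.075, 0.982, -0.013]
wrist_force: [0.5, 0.5, -0.0]
opening: -0.001
grasp_force: 0.0
```

>>> carry_out([
  [[-0.015, 0.002, -0.005, 0, 0, 0, 0], [-0.03, 0.0045, -0.011, 0, 0, 0, 0], [-0.045, 0.007, -0.016, 0, 0, 0, 0], [-0.0575, 0.009, -0.021, 0, 0, 0, 0], [-0.0575, 0.009, -0.021, 0, 0, 0, 0]],
])

```text
time_s: 7.78
eef_pos: [0.5627, 0.0657, 0.1113]
eef_rot: [0.171, 0.075, 0.982, -0.013]
wrist_force: [0.2, -0.1, -0.3]
opening: 0.001
grasp_force: 0.0
```

>>> carry_out([
  [[0, 0, 0, 0, 0, 0, 0], [0, 0, 0, 0, 0, 0, 0], [0, 0, 0, 0, 0, 0, 0], [0, 0, 0, 0, 0, 0, 0], [0, 0, 0, 0, 0, 0, 0]],
])

```text
time_s: 8.2
eef_pos: [0.5666, 0.0648, 0.1136]
eef_rot: [0.174, 0.075, 0.982, -0.013]
wrist_force: [-0.2, -0.1, 1.1]
opening: -0.001
grasp_force: 0.0
```

```bash
python3 go.py -22 -58 15; python3 rock.py pics/h4.png
python3 - <<'E'
import json,numpy as np,cv2
from h import *
from bench import camera
p=json.load(open("panel.json")); O=np.array(p["O"]); R=np.array(p["R"]); out=[]
for n in("scene","top"):
    c=camera(n); u0=proj(c,O+R@[.04,-.058,.006])[0].astype(int)
    v,u=np.mgrid[u0[1]-15:u0[1]+15,u0[0]-15:u0[0]+15].reshape(2,-1); z=c["z_map"][v,u]; o,d=rays(c,np.c_[u,v]); L=((o+d*z[:,None])-O)@R*1000
    k=(np.hypot(L[:,0]-40,L[:,1]+58)<9)&(z>0); f=(abs(np.hypot(L[:,0]-40,L[:,1]+58)-16)<4)&(z>0)&(abs(L[:,2])<5)
    print(n,"button heights",np.percentile(L[k,2],[50,80,95,100]).round(1) if k.any() else None,"face",np.median(L[f,2]).round(1) if f.any() else None)
    out.append(cv2.resize(c["pixels"][u0[1]-30:u0[1]+30,u0[0]-30:u0[0]+30,::-1],(400,400),interpolation=cv2.INTER_CUBIC))
cv2.imwrite("pics/b4.png",np.hstack(out))
E
```

```text
t 8.2 tip in panel mm [-20.3 -57.7  46.1] F [-0.2 -0.1  1.1]
shift [ 0.0089 -0.0017 -0.0298] turn [-0.0013  0.0009 -0.0002] N [-0.338  0.052  0.94 ] X [ 0.929 -0.143  0.342]
rocker px [315 239]
-18 173 1.0 | -15 187 3.4 | -12 156 4.2 | -9 160 4.2 | -6 149 4.3 | -3 153 4.2 | 0 166 4.8 | 3 651 55.2 | 6 196 7.3 | 9 191 8.6 | 12 92 9.2 | 15 75 2.6 | 18 108 1.0 | 
panel face 0.4
scene button heights [2.9 5.3 6.8 8.5] face 0.4
top button heights [3.2 6.2 7.7 9.4] face 0.6
```

View pics/b4.png

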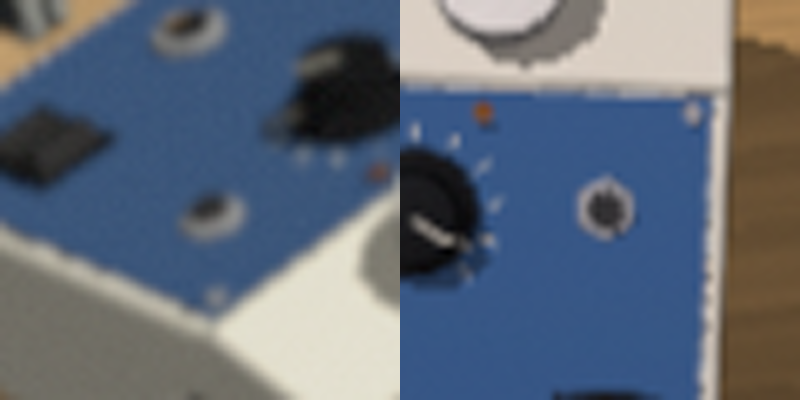

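The button now sits low in its nut (crop left (210,212), crop right (606,208)), with its top about 6 mm out, so it has reset. The rocker is still off. Now I press its rear end.

>>> carry_out([
  [[0.0025, -0.0005, -0.008, 0, 0, 0, 0], [0.005, -0.001, -0.016, 0, 0, 0, 0], [0.007, -0.0015, -0.024, 0, 0, 0, 0], [0.009, -0.0015, -0.03, 0, 0, 0, 0], [0.009, -0.0015, -0.03, 0, 0, 0, 0]],
])

```text
time_s: 8.82
eef_pos: [0.5739, 0.0634, 0.0809]
eef_rot: [0.172, 0.075, 0.982, -0.013]
wrist_force: [0.1, 1.1, -0.9]
opening: 0.003
grasp_force: 0.0
```

>>> carry_out([
  [[0, 0, 0, 0, 0, 0, 0], [0.0005, 0, -0.002, 0, 0, 0, 0], [0.001, 0, -0.0035, 0, 0, 0, 0], [0.001, 0, -0.0035, 0, 0, 0, 0], [0.001, 0, -0.0035, 0, 0, 0, 0]],
])

```text
time_s: 9.23
eef_pos: [0.5761, 0.0635, 0.08]
eef_rot: [0.173, 0.075, 0.982, -0.013]
wrist_force: [-0.4, 0.5, 0.3]
opening: -0.003
grasp_force: 0.0
```

```bash
python3 go.py -22 -58 4
```

```text
t 9.2333 tip in panel mm [-22.8 -57.6  11.2] F [-0.4  0.5  0.3]
shift [ 0.0032 -0.0009 -0.0065] turn [-0.0013  0.0006 -0.0005] N [-0.338  0.052  0.94 ] X [ 0.929 -0.143  0.342]
```

>>> carry_out([
  [[0.0015, -0.0003, -0.001, 0, 0, 0, 0], [0.002, -0.0006, -0.0025, 0, 0, 0, 0], [0.003, -0.001, -0.0045, 0, 0, 0, 0], [0.0035, -0.001, -0.006, 0, 0, 0, 0], [0.0035, -0.001, -0.006, 0, 0, 0, 0]],
])

```text
time_s: 9.65
eef_pos: [0.5798, 0.0624, 0.074]
eef_rot: [0.174, 0.075, 0.982, -0.013]
wrist_force: [-0.8, -0.4, 3.1]
opening: 0.002
grasp_force: 1.3
```

```bash
python3 go.py -22 -58 4
```

```text
t 9.65 tip in panel mm [-21.2 -58.1   4.3] F [-0.8 -0.4  3.1]
shift [-0.0006  0.0002 -0.0005] turn [-0.0011  0.0009 -0.0005] N [-0.338  0.052  0.94 ] X [ 0.929 -0.143  0.342]
```

>>> carry_out([
  [[0.0003, 0, -0.001, 0, 0, 0, 0], [0.0005, 0, -0.0015, 0, 0, 0, 0], [0.0005, 0, -0.0015, 0, 0, 0, 0], [0.0005, 0, -0.0015, 0, 0, 0, 0], [0.0005, 0, -0.0015, 0, 0, 0, 0]],
])

```text
time_s: 10.07
eef_pos: [0.58, 0.0624, 0.0737]
eef_rot: [0.173, 0.075, 0.982, -0.013]
wrist_force: [-12.0, -0.7, 19.8]
opening: -0.003
grasp_force: 11.3
```

>>> carry_out([
  [[-0.005, 0.001, 0.014, 0, 0, 0, 0], [-0.012, 0.002, 0.034, 0, 0, 0, 0], [-0.022, 0.003, 0.06, 0, 0, 0, 0], [-0.032, 0.005, 0.09, 0, 0, 0, 0], [-0.036, 0.0055, 0.1, 0, 0, 0, 0]],
])

```text
time_s: 10.48
eef_pos: [0.5447, 0.0681, 0.1759]
eef_rot: [0.175, 0.075, 0.982, -0.013]
wrist_force: [1.0, 0.6, 0.9]
opening: -0.001
grasp_force: 0.0
```

>>> carry_out([
  [[0, 0, 0.01, 0, 0, 0, 0], [0, 0, 0.02, 0, 0, 0, 0], [0, 0, 0.02, 0, 0, 0, 0], [0, 0, 0.02, 0, 0, 0, 0], [0, 0, 0.02, 0, 0, 0, 0]],
])

```text
time_s: 10.9
eef_pos: [0.5434, 0.0679, 0.1908]
eef_rot: [0.172, 0.075, 0.982, -0.013]
wrist_force: [-0.8, 0.7, 0.4]
opening: -0.002
grasp_force: 0.0
```

```bash
python3 go.py -22 -58 100; python3 rock.py pics/h5.png
python3 - <<'E'
from bench import camera
import cv2
cv2.imwrite("pics/top5.png",camera("top")["pixels"][150:330,200:440,::-1].repeat(3,0).repeat(3,1))
E
```

```text
t 10.9 tip in panel mm [-15.9 -58.2 126.6] F [-0.8  0.7  0.4]
shift [ 0.0033 -0.0003 -0.0271] turn [-0.0014 -0.0021 -0.0002] N [-0.338  0.052  0.94 ] X [ 0.929 -0.143  0.342]
rocker px [316 202]
-18 94 1.1 | -15 105 4.0 | -12 86 9.2 | -9 78 8.4 | -6 79 7.3 | -3 77 5.9 | 0 80 4.7 | 3 82 4.2 | 6 78 4.3 | 9 83 4.2 | 12 79 4.2 | 15 69 3.2 | 18 58 1.1 | 
panel face 0.4
```

View pics/top5.png

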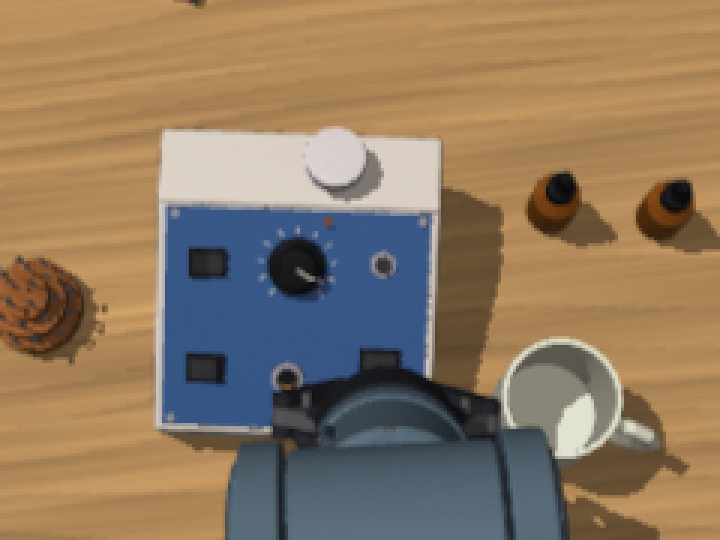

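The rocker is on: rear half level at 4.2 mm, front half up to 9.2 mm. The top view shows the breaker in at (383,264), with the knob pointer, small rockers, tin, mug, bottles and bur stand unmoved. The arm is clear, so I hand in.

```bash
python3 -c "
from bench import hand_in
print(hand_in())"
```

```text
the job is handed in; nothing more can be done
None
```

The main rocker was switched off, the breaker pushed in until it stayed, and the rocker switched on again, in that order; the camera checks agreed, nothing else looked disturbed, and the job was handed in at about 11 s.

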